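# Load a marked-out plate into the drilling jig

### The arm

A 6-joint arm with a two-finger parallel gripper is mounted at the origin on the work surface. World frame = base frame: x ahead of the robot, y to its left, z up, the work surface at z = 0. Lengths are in m, angles in degrees, forces in N, time in s.
With the tool pointing down it reaches from about 0.375 to 0.9 m from the base axis. Payload 3.1 kg.
Tool frame: the origin (TCP) lies between the finger pads; the fingertips stand bot.tip_extent ahead of it and the grasp point (between the pads) lies 2 mm behind it (bot.tip_extent is the distance from the TCP to the fingertips, in m); z points along the fingers, y is the direction in which the jaws open and shut (so a half turn about z gives the same grasp; the last joint's range is limited). The gripper opens to 87 mm and grips with 3 to 60 N. Pads are 19 mm wide; open, the fingers measure 117 mm over their backs; the gripper's body (75 mm by 190 mm) begins 51 mm behind the grasp point.
Start: joints at [-82.592, 30.224, 82.088, -0, 67.689, -10.227], TCP at [0.189, -0.596, 0.24] pointing down, gripper open.
Joint ranges: [-176.69, 176.69], [-43.24, 126.21], [12.49, 139.97], [-82, 262], [0, 151.66], [-163.58, 163.58]. Speed limits (degrees/s): [159.86, 159.86, 180, 180, 180, 180].

### API

Orientations are given as a 3x3 rotation matrix whose columns are the frame's x, y, z axes.
In Python, from rig import bot, imaging, recognise, masks_of, mark_of gives the robot as it stands.
- The arm moves only by the tool send_rows, never from a script. Its argument "plan" is a list that holds one entry, the list of rows, each a list of 5 numbers: the shift along the world's x, y, z normalised to -1 to 1, where 1 is 0.03 m, then the turn about the world's z normalised to -1 to 1, where 1 is 0.1 rad, then the closure, from -1 (fully open) to 1 (shut). A call has 1 to 20 rows; each row shifts and turns the commanded pose from where the row before left it; what a row does not reach is not made up. A row lasts 1/10 s, in which the tool goes at most 50 mm and 8.59 degrees, less where a joint would pass 70% of its speed; a pose out of reach is approached as far as the arm can. A call with a number of a shift or a turn outside -1 to 1 is refused whole. A call with a gripper value outside its range is refused whole. The fingers move at their own pace and stop on an object; the grip force is fixed at half the most. Time passes only in rows, so rows that do not move let the fingers close. It gives the time, the measured TCP pose, the force and the opening at its end, in the units of the state.
- bot.read_state(): the state, without advancing time (a new reading comes with each control period).
- imaging.capture(name): name is "scene" or "top" or "wrist"; returns a dict with "img" (384x512x3 uint8, blue, green, red), "mtx" (3x3 intrinsics, pixels), "pose" (4x4, takes a point from camera to world coordinates); the wrist camera has in their place "T_tool_cam" (4x4, takes a point from camera to tool coordinates, whose origin is the TCP and whose axes are the flange's). Camera axes: x right, y down, z forward; pixel columns grow to the right and rows downward; lengths in m; the calibration is good to about 2 mm. A picture is of the moment at which its call begins: read the wrist's pose just before it. There is no depth.
- bot.hand_in(): hands the job in, once; it reports no verdict.
Trained networks look in the newest picture that a camera, given by its name, has taken for a name from the list of things; names that differ only in an ending like _2 or _b are one class to them, and where a whole thing is asked for, a point or a joint stands for the part that bears it (a point fixed in the world has none). Each returns a list of dicts, best first, with "conf" (0 to 1); they miss things now and then, are a little off and sometimes report something else, mostly with a low value. They report only what shows in the picture. A call takes as long as a camera call. They do not tell look-alikes from the thing itself.
- recognise(camera, target): "at" ([x, y, z] in m, in world coordinates, good to about 4 mm: the middle of the surface that is visible of it).
- masks_of(camera, target): "region" (384x512 bool, what is visible of it).
- mark_of(camera, target): "at" ([x, y, z] in m, in world coordinates, good to about 4 mm: a listed point, or the origin of a listed thing).
The state is a dict: "time_s": time; "joint_positions": joint angles; "qvel": joint speeds; "tau": joint torques, N m; "position": TCP position; "tcp_rot": TCP orientation; "force": force on the tool from outside, world axes, zero at the start; "moment": the same for the moment, N m; "opening": opening from 0.0 (shut) to 1.0 (fully open).
Only numpy, scipy, OpenCV 4.12 (cv2) and the standard library are available. Lean on these libraries where they do the work, as an engineer would, in place of code of your own. Each camera call takes 0.05 s, during which the arm holds its last target.

### The job

Load the blue marked-out plate into the drilling jig: throw the toggle clamp's green handle well back so its bar stands clear, then slide the plate fully home and square into the corner, against both aluminium fences. With the plate home, bring the handle upright again until it locks over centre and the rubber foot grips the plate where it sits. Leave the other things on the bench where they are.

Things in the scene. Friction and masses are not known exactly. Their poses are not given: they have to be found in the camera images.
- plate: the plate to load: top dyed blue with thin scribed lines, bare steel edges, 90 mm along its x, 120 mm along its y, 8 mm thick, about 0.6 kg; too wide to grasp. Lies loose and flat on the jig's base. Origin: centre of its underside; z up. At first its axes are within 17 degrees of the jig's and it lies clear of the fences and the clamp foot
- jig: the drilling jig, bolted down: dark steel base 250 mm along its x, 350 mm along its y, 12 mm thick; origin under its centre, z up. Two fences on it form a corner: the plate goes home by sliding to jig +x and +y. The toggle clamp stands on a riser behind the left (+y) fence, at jig x 0 to 50 mm, y 85 to 135 mm
- far_fence (a point): middle of the inner (-x) face of the far fence, at its foot on the base's top: an aluminium bar along jig y, 195 mm long, 20 mm wide, 16 mm high above the base; axes as the jig's. 52 mm to jig -y of the seat
- left_fence (a point): middle of the inner (-y) face of the left fence, at its foot on the base's top: an aluminium bar along jig x, 80 mm long, 20 mm wide, 16 mm high above the base; axes as the jig's. 5 mm to jig -x of the seat
- seat (a point): on the base's top surface, 12 mm above the bench, 45 mm to jig -x of the far fence's face and 60 mm to jig -y of the left fence's face: the plate's origin lies here, its x and y along the jig's, when it is fully home; axes as the jig's. It lies 25 mm to jig +x of the jig's origin
- clamp_handle (a joint): angle of the clamp handle (rad): 0 upright, locked on its stop (shut); up to 1.2 leaning back to jig +y (open). Starts at 0 to 0.1, bar down, foot in the plate's way. Stays where left. The bar it drives is 20 degrees up at 0.5, 57 at 1.0, 80 at 1.2. 2 to 6 N at the grip turn it; on a plate it stiffens below 0.25, then snaps over centre at about 0.035 and goes on to 0
- clamp_hinge (a point): on the handle's hinge axis, which runs along jig x, 75 mm above the bench, 113 mm to jig +y of the seat; axes as the jig's
- grip (a point): point on the handle's centre line, 70 mm from its hinge; z axis along the handle, away from the hinge. The handle is straight: a steel shank, then a green round grip 22 mm in diameter from 22 to 97 mm from the hinge, its end rounded
- clamp_foot: the clamp's black rubber foot, 20 mm across, on a screw through the bar's end. Origin on the screw's axis where it crosses the bar, 30 mm above the foot's underside; z along the screw, away from the foot. It gives up to 8 mm on a spring. With the clamp shut it comes down 25 mm inside the left fence's face; the steel bar runs from it over that fence to the clamp
- finished: bystander: stack of four finished bare-steel plates, 90 x 120 mm, 32 mm high, each with four dark holes; origin under its centre
- brush: bystander: flat chip brush lying on the bench, about 215 mm long along its x, 46 mm wide, 18 mm high
- dye: bystander: jar of blue layout dye, 48 mm across, 75 mm high, standing; origin under its centre
- spanner: bystander: steel spanner, 200 mm long along its x, lying
- hammer: bystander: hammer with a pale wooden handle, 280 mm long along its x, lying
- square: bystander: engineer's try square lying flat: dark wooden stock 100 mm along its y, steel blade 150 mm along its x
- mug: bystander: white mug, 82 mm across, 95 mm high, standing
There are look-alikes about, which are no part of the job. Leave any turquoise or yellow look-alike of the plate alone.

How it is judged (in metres and radians):
On the way, in this order (a step that is already met when the one before it is completed fails the run):
1. the clamp is thrown open (value of joint clamp_handle above 0.75 rad), for 0.2 s.
2. the plate is home against both fences, with the clamp still open (x of plate in the frame of seat between -0.0025 and 0.002 m and y of plate in the frame of seat between -0.0025 and 0.002 m and angle between the x axis of plate and the x axis of jig, either way round below 0.03 rad and z of plate in the frame of seat below 0.003 m and value of joint clamp_handle above 0.75 rad), for 0.2 s.
3. the clamp is locked down on the plate (x of plate in the frame of seat between -0.0025 and 0.002 m and y of plate in the frame of seat between -0.0025 and 0.002 m and angle between the x axis of plate and the x axis of jig, either way round below 0.03 rad and z of plate in the frame of seat below 0.003 m and value of joint clamp_handle below 0.03 rad and contact force between plate and clamp_foot above 2.5 N), for 0.2 s.
At the end, for the whole second after the job is handed in: The plate lies flat on the jig's base, square to the fences within 0.03 rad and within 2.5 mm of fully home against both of them; the clamp handle is upright and locked (under 0.03 rad), its rubber foot presses on the plate with more than 2.5 N, and the plate is at rest (all of step 3 and linear speed of plate below 0.01 m/s); the robot touches nothing.
It fails at once if one of the bystanders is pushed more than 30 mm from its place (distance of any of finished, brush, dye, spanner, hammer, square, mug from where it was at the start of the episode above 0.03 m).
It also fails if it takes over 64 s, if anything falls off the work surface, if the arm or the gripper's body presses on something with over 40 N, if the wrist force passes 120 N, or if a joint passes its speed limit or range.

## Working session

There is one attempt and no reset: what is moved stays moved. The work goes in short steps, Python scripts to look and compute and a tool call to move; the robot and the scene stay as the last step left them, time stands still between calls to the robot, and variables do not carry over. Pictures are saved under pics/ and viewed, and the job is handed in when it is done.

Besides the shell and the picture viewer there is one more tool, called after "Emit:" as name([rows], argument=value, ...), one row to a line, values as JSON. send_rows: Moves the arm, as the interface text tells. Its arguments: {"type":"object","properties":{"plan":{"type":"array"}},"required":["plan"]}

```bash
mkdir -p pics; ls
python3 - <<'E'
from rig import bot, imaging, recognise, masks_of, mark_of
import cv2
s=bot.read_state(); print(s, bot.tip_extent)
for c in ("scene","top","wrist"):
    d=imaging.capture(c); cv2.imwrite(f"pics/{c}0.png",d["img"]); print(c,d["mtx"].tolist(), (d.get("pose") if "pose" in d else d["T_tool_cam"]).round(4).tolist())
for c in ("scene","top"):
    for t in ("plate","jig","far_fence","left_fence","seat","clamp_hinge","grip","clamp_foot"):
        try: print(c,t,[(round(r["conf"],2),[round(float(x),4) for x in r["at"]]) for r in mark_of(c,t)])
        except Exception as e: print(c,t,e)
E
```

```text
pics
{'time_s': 0.0, 'joint_positions': array([-8.25926656e+01,  3.02778980e+01,  8.21554918e+01,  3.57466181e-04,
        6.76887809e+01, -1.02276871e+01]), 'qvel': array([ 0.01402342,  0.11779618,  0.04369387, -0.13598302, -0.07664112,
       -0.05135771]), 'tau': array([ 1.31535722e-03, -4.40036488e+01, -1.76592082e+01,  6.35058177e-02,
        5.80892502e-02, -1.64760277e-04]), 'position': array([ 0.18928112, -0.59492962,  0.23858801]), 'tcp_rot': array([[ 9.53006440e-01,  3.02949917e-01, -2.69175065e-04],
       [ 3.02949793e-01, -9.53004170e-01,  2.11522823e-03],
       [ 3.84283257e-04, -2.09737266e-03, -9.99997727e-01]]), 'force': array([ 0.1534332 , -0.32706896,  0.64525413]), 'moment': array([-0.00822609,  0.04072188, -0.03012133]), 'opening': 0.9986305644881196} 0.017
scene [[467.0684492163645, 0.0, 257.2059753311897], [0.0, 467.0684492163645, 194.16590991212826], [0.0, 0.0, 1.0]] [[0.0768, 0.5433, -0.836, 1.8447], [0.997, -0.0384, 0.0666, -0.1656], [0.0041, -0.8387, -0.5446, 0.9494], [0.0, 0.0, 0.0, 1.0]]
top [[424.6950567915091, 0.0, 256.29189046298586], [0.0, 424.695056
[... 899 characters left out ...]

scene clamp_hinge [(0.92, [0.5781, 0.1224, 0.0739])]
scene grip [(0.45, [0.5721, 0.1264, 0.1431])]
scene clamp_foot [(0.37, [0.5862, 0.0466, 0.0452])]
top plate [(0.86, [0.3129, -0.1376, 0.0006]), (0.79, [0.3797, -0.3221, -0.004]), (0.76, [0.3058, 0.1552, -0.0029]), (0.67, [0.5292, -0.0723, 0.012])]
top jig [(0.56, [0.5619, 0.0063, -0.0011])]
top far_fence [(0.87, [0.6415, -0.0429, 0.0124])]
top left_fence [(0.82, [0.5789, 0.0652, 0.01]), (0.69, [0.5262, -0.0732, 0.0141])]
top seat [(0.7, [0.5916, 0.0137, 0.0103])]
top clamp_hinge [(0.7, [0.5789, 0.1237, 0.0745]), (0.47, [0.6031, 0.4316, -0.0019])]
top grip [(0.37, [0.5788, 0.1322, 0.1456])]
top clamp_foot [(0.73, [0.6015, 0.4328, 0.0009])]
```

View pics/scene0.png

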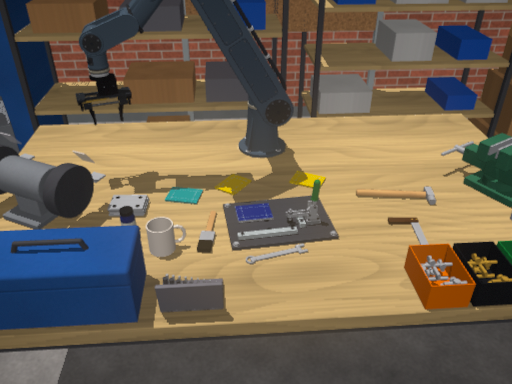

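View pics/top0.png

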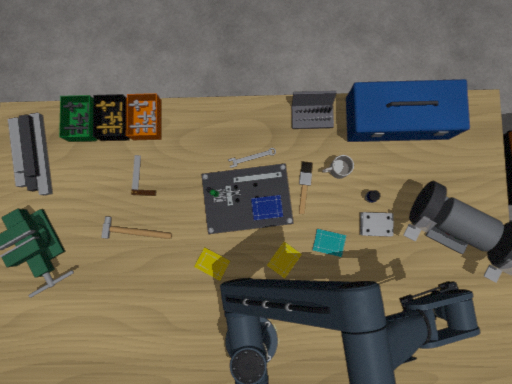

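Run:
```python
import cv2
a=cv2.imread('pics/top0.png')[60:230,160:330]; cv2.imwrite('pics/top0z.png',cv2.resize(a,(595,595),interpolation=cv2.INTER_CUBIC))
a=cv2.imread('pics/scene0.png')[120:290,180:420]; cv2.imwrite('pics/scene0z.png',cv2.resize(a,(795,563),interpolation=cv2.INTER_CUBIC))
```

```text
(no output)
```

View pics/top0z.png

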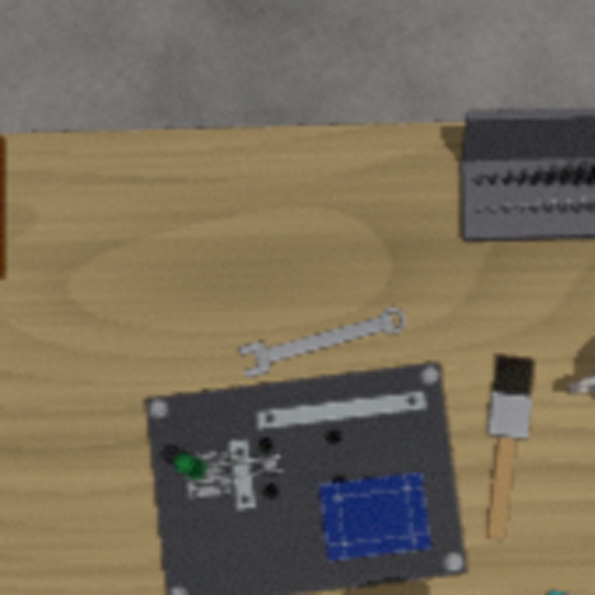

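View pics/scene0z.png

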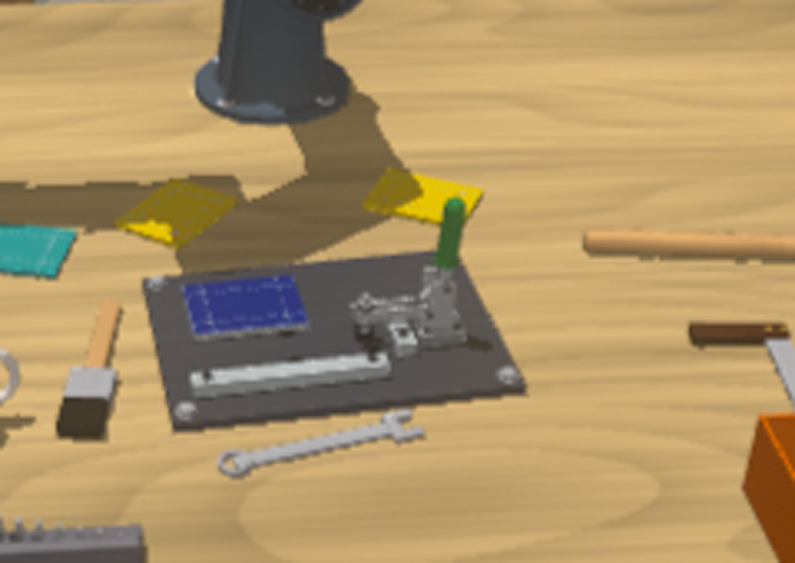

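```bash
cat > h.py <<'E'
from rig import bot, imaging, recognise, masks_of, mark_of
import cv2, numpy as np
def bp(cap,uv,z):
    uv=np.asarray(uv,float).reshape(-1,2); K=cap["mtx"]; T=cap["pose"]
    d=np.c_[(uv-K[:2,2])/K[0,0],np.ones(len(uv))]@T[:3,:3].T
    return T[:3,3]+d*((z-T[2,3])/d[:,2])[:,None]
def proj(cap,P):
    T=np.linalg.inv(cap["pose"]); p=np.atleast_2d(P)@T[:3,:3].T+T[:3,3]; p=p@cap["mtx"].T; return p[:,:2]/p[:,2:]
def wristcap():
    s=bot.read_state(); d=imaging.capture("wrist"); T=np.eye(4); T[:3,:3]=s["tcp_rot"]; T[:3,3]=s["position"]; d["pose"]=T@d["T_tool_cam"]; return d
def blue(img):
    h=cv2.cvtColor(img,cv2.COLOR_BGR2HSV); return cv2.inRange(h,(110,130,50),(130,255,255))
def rect(P):
    r=cv2.minAreaRect(P[:,:2].astype(np.float32)*1000); return r
E
python3 - <<'E'
from h import *
for c in("top","scene"):
    d=imaging.capture(c)
    m=masks_of(c,"jig"); 
    for r in m[:1]:
        n=r["region"]; g=cv2.cvtColor(d["img"],cv2.COLOR_BGR2HSV)
        ys,xs=np.nonzero(n); P=bp(d,np.c_[xs,ys],0.012)
        print(c,r["conf"],rect(P))
    for r in masks_of(c,"plate"):
        ys,xs=np.nonzero(r["region"]); P=bp(d,np.c_[xs,ys],0.020); print(r["conf"],rect(P), d["img"][r["region"]].mean(0))
E
```

```text
top 0.59 ((563.5691528320312, 5.046844482421875), (249.7955322265625, 353.36322021484375), 6.0344133377075195)
0.96 ((304.4180603027344, 150.60174560546875), (117.95436096191406, 89.60523986816406), 60.8560905456543) [ 12.67125382 127.3058104  141.22629969]
0.95 ((525.4775390625, -74.15862274169922), (89.87725067138672, 119.85600280761719), 5.937407970428467) [110.37883436  50.32055215  33.06134969]
0.73 ((377.5777282714844, -319.3026123046875), (120.59380340576172, 90.29114532470703), 76.48745727539062) [126.42168675 128.22740964  34.82981928]
0.58 ((315.3220520019531, -137.90655517578125), (91.35435485839844, 123.03411865234375), 54.644569396972656) [ 14.12790698 100.19912791 114.65697674]
scene 0.81 ((522.267822265625, 20.1788330078125), (369.6892395019531, 389.3670959472656), 5.3187479972839355)
0.94 ((404.92864990234375, -317.9731140136719), (117.7817611694336, 96.15028381347656), 76.02117919921875) [144.03275109 150.36681223  60.23362445]
0.93 ((531.3287353515625, -74.12025451660156), (103.04978942871094, 122.12608337402344), 3.9108588695526123) [126.07266436  69.65570934  64.30449827]
0.89 ((339.1439208984375, -135.47996520996094), (97.5716781616211, 129.8369903564453), 54.169837951660156) [ 27.69798658 119.39149888 142.14988814]
0.7 ((329.2174072265625, 147.69424438476562), (117.48995208740234, 101.0869369506836), 59.772987365722656) [ 17.24556213 152.05621302 179.14792899]
0.66 ((434.98785400390625, 157.3045654296875), (30.619028091430664, 209.5563201904297), 72.7712631225586) [ 61.24479167 103.83854167  85.06770833]
0.5 ((531.6336669921875, 18.03955078125), (364.6171875, 386.04608154296875), 5.194691181182861) [90.01732902 94.64024954 97.79390018]
```

Emit:
send_rows([
  [[0.5,0.91,0.05,0.57,-1],[0.5,0.91,0.05,0.57,-1],[0.5,0.91,0.05,0.57,-1],[0.5,0.91,0.05,0.57,-1],[0.5,0.91,0.05,0.57,-1],[0.5,0.91,0.05,0.57,-1],[0.5,0.91,0.05,0.57,-1],[0.5,0.91,0.05,0.57,-1],[0.5,0.91,0.05,0.57,-1],[0.5,0.91,0.05,0.57,-1],[0.5,0.91,0.05,0.57,-1],[0.5,0.91,0.05,0.57,-1],[0.5,0.91,0.05,0.57,-1],[0.5,0.91,0.05,0.57,-1],[0.5,0.91,0.05,0.57,-1],[0.5,0.91,0.05,0.57,-1],[0.5,0.91,0.05,0.57,-1],[0.5,0.91,0.05,0.57,-1],[0.5,0.91,0.05,0.57,-1],[0.5,0.91,0.05,0.57,-1]],
])

```text
time_s: 3.25
position: [0.49, -0.0484, 0.2698]
tcp_rot: [[0.12, 0.993, 0.001], [0.993, -0.12, -0.0], [-0.0, 0.001, -1.0]]
force: [0.3, -0.1, 0.4]
opening: 1.002
```

Emit:
send_rows([
  [[0.7,0.9,0.05,0.57,-1],[0.7,0.9,0.05,0.57,-1],[0.7,0.9,0.05,0.57,-1],[0.7,0.9,0.05,0.57,-1],[0,0,0,0,-1],[0,0,0,0,-1]],
])

```text
time_s: 3.85
position: [0.5733, 0.0589, 0.2753]
tcp_rot: [[-0.106, 0.994, -0.001], [0.994, 0.106, -0.0], [-0.0, -0.001, -1.0]]
force: [-0.5, 0.5, 0.4]
opening: 0.995
```

Run:
```python
from h import *
s=bot.read_state(); print(s["time_s"],s["position"],s["tcp_rot"],s["joint_positions"])
d=wristcap(); cv2.imwrite("pics/w1.png",d["img"]); np.save("w1pose.npy",d["pose"])
cv2.imwrite("pics/w1b.png",cv2.resize(d["img"],(800,600),interpolation=cv2.INTER_CUBIC))
for t in("plate","jig","far_fence","left_fence","seat","clamp_hinge","grip","clamp_foot"):
    print(t,[(round(r["conf"],2),np.round(r["at"],4).tolist()) for r in mark_of("wrist",t)])
```

```text
3.85 [0.57325152 0.05892643 0.27528493] [[-1.06079442e-01  9.94357388e-01 -7.32961739e-04]
 [ 9.94357614e-01  1.06079191e-01 -3.74262556e-04]
 [-2.94398750e-04 -7.68527650e-04 -9.99999661e-01]] [-5.22371342e+00  2.41833617e+01  8.68087905e+01 -2.69607709e-02
  6.90477187e+01 -1.13034189e+01]
plate [(0.64, [0.3023, 0.1526, 0.0003])]
jig [(0.87, [0.5615, 0.0078, -0.0011]), (0.59, [0.5804, 0.1294, 0.1445])]
far_fence [(0.86, [0.6405, -0.0351, 0.0113]), (0.42, [0.7381, -0.0193, -0.001])]
left_fence [(0.83, [0.5783, 0.0738, 0.0139]), (0.64, [0.5291, -0.0694, 0.0095])]
seat [(0.62, [0.5924, 0.0101, 0.0164])]
clamp_hinge [(0.67, [0.5755, 0.1248, 0.0734])]
grip [(0.58, [0.5802, 0.1304, 0.1473])]
clamp_foot [(0.57, [0.5865, 0.0443, 0.0495])]
```

View pics/w1b.png

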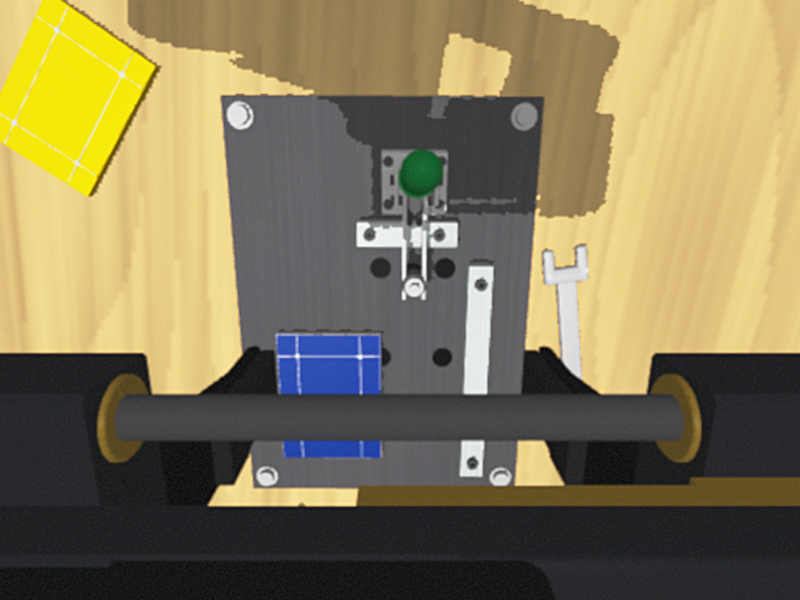

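```bash
cat >> h.py <<'E'
def fit(model,P):
    m=np.asarray(model,float); P=P[:,:2]; mc=m.mean(0); pc=P.mean(0); H=(m-mc).T@(P-pc); a=np.arctan2(H[0,1]-H[1,0],H[0,0]+H[1,1]); R=np.array([[np.cos(a),-np.sin(a)],[np.sin(a),np.cos(a)]]); t=pc-R@mc; return a,t,(P-(m@R.T+t))
E
python3 - <<'E'
from h import *
d=dict(img=cv2.imread("pics/w1.png"),pose=np.load("w1pose.npy"),mtx=np.array([[316.5743,0,255.0512],[0,316.5743,192.1592],[0,0,1]]))
f=512/800
px=np.array([[222,97],[543,97],[254,488],[515,486]])*f
P=bp(d,px,0.012); a,t,r=fit([[-.125,.175],[.125,.175],[-.125,-.175],[.125,-.175]],P); print("base",np.degrees(a),t,(r*1e3).round(1))
fx=np.array([[357,247],[458,247],[471,264],[460,475]])*f
R=np.array([[np.cos(a),-np.sin(a)],[np.sin(a),np.cos(a)]]); 
print("fence jig mm",((bp(d,fx,0.028)[:,:2]-t)@R*1e3).round(1))
print("seat",t+R@[.025,0],"hinge",t+R@[.025,.113])
pl=np.array([[276,334],[381,332],[285,458],[383,458]])*f
Q=bp(d,pl,0.020); a2,t2,r2=fit([[-.045,.06],[.045,.06],[-.045,-.06],[.045,-.06]],Q)
print("plate",np.degrees(a2),t2,(r2*1e3).round(1),"rel seat",((t2-t)@R*1e3-[25,0]).round(1))
E
```

```text
base 6.029543345915039 [0.56603488 0.00710939] [[ 2.  -1.4]
 [-0.8 -1.5]
 [-0.   0.4]
 [-1.2  2.6]]
fence jig mm [[ -20.3   59.7]
 [  60.4   59.8]
 [  71.3   46. ]
 [  69.  -149.2]]
seat [0.59089658 0.00973542] hinge [0.57902692 0.12211029]
plate 6.4428325623560845 [ 0.52764562 -0.07361418] [[ 0.2  0.1]
 [-0.1  1.2]
 [-0.1 -0.4]
 [ 0.  -0.9]] rel seat [-71.7 -76.2]
```

Emit:
send_rows([
  [[0.07,0.77,0,0,-1],[0.07,0.77,0,0,-1],[0.07,0.77,0,0,-1],[0,0,-0.88,0,-1],[0,0,-0.88,0,-1],[0,0,-0.88,0,-1],[0,0,-0.88,0,-1],[0,0,-0.88,0,-1],[0,0,0,0,1],[0,0,0,0,1],[0,0,0,0,1],[0,0,0,0,1],[0,0,0,0,1],[0,0,0,0,1]],
])

```text
time_s: 5.7
position: [0.58, 0.1277, 0.1444]
tcp_rot: [[-0.105, 0.994, 0.001], [0.994, 0.105, 0.0], [-0.0, 0.001, -1.0]]
force: [-0.5, 0.9, -0.4]
opening: 0.544
```

Run:
```python
from h import *
d=imaging.capture("scene"); a=d["img"][120:290,180:420]; cv2.imwrite('pics/s2.png',cv2.resize(a,(795,563),interpolation=cv2.INTER_CUBIC))
```

```text
(no output)
```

View pics/s2.png

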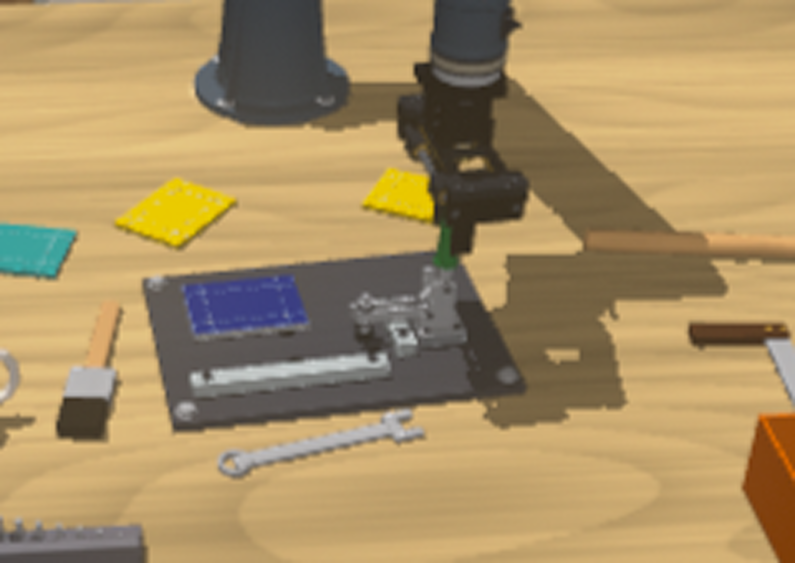

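Emit:
send_rows([
  [[0,0,0,0,1],[0,0,0,0,1],[0,0,0,0,1],[0,0,0,0,1],[0,0,0,0,1],[0,0,0,0,1],[0,0,0,0,1]],
])

```text
time_s: 6.45
position: [0.5776, 0.1275, 0.1434]
tcp_rot: [[-0.105, 0.994, -0.005], [0.994, 0.105, -0.001], [-0.0, -0.005, -1.0]]
force: [-5.3, -0.8, 4.2]
opening: 0.243
```

Emit:
send_rows([
  [[-0.02,0.194,-0.033,0,1],[-0.02,0.194,-0.033,0,1],[-0.018,0.166,-0.055,0,1],[-0.018,0.166,-0.055,0,1],[-0.016,0.154,-0.08,0,1],[-0.016,0.154,-0.08,0,1],[-0.015,0.141,-0.103,0,1],[-0.015,0.141,-0.103,0,1],[-0.013,0.124,-0.122,0,1],[-0.013,0.124,-0.122,0,1],[-0.011,0.104,-0.14,0,1],[-0.011,0.104,-0.14,0,1],[-0.006,0.058,-0.1,0,1],[-0.006,0.058,-0.1,0,1],[0,0,0,0,1],[0,0,0,0,1],[0,0,0,0,1]],
])

```text
time_s: 8.15
position: [0.5717, 0.1848, 0.1051]
tcp_rot: [[-0.105, 0.994, -0.004], [0.994, 0.105, 0.001], [0.001, -0.004, -1.0]]
force: [-5.0, 1.4, 2.7]
opening: 0.243
```

Run:
```python
from h import *
d=imaging.capture("scene"); a=d["img"][120:290,180:420]; cv2.imwrite('pics/s3.png',cv2.resize(a,(795,563),interpolation=cv2.INTER_CUBIC))
```

```text
(no output)
```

View pics/s3.png

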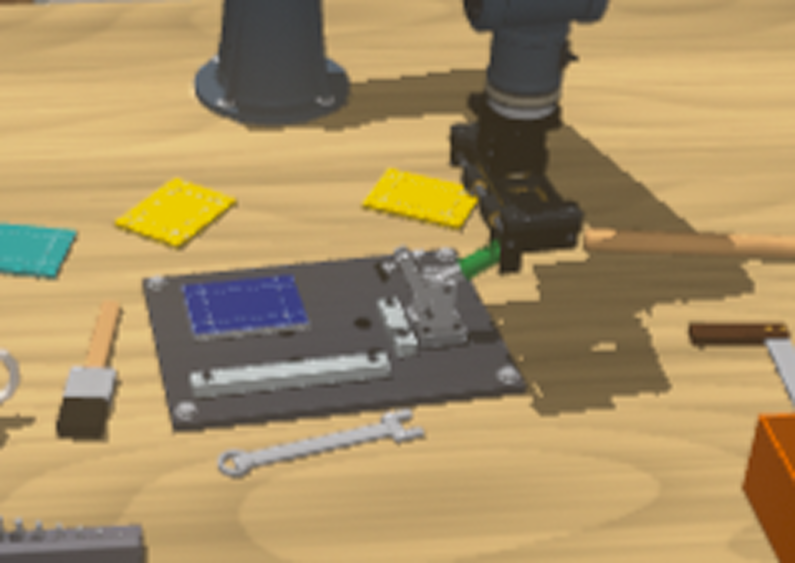

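Emit:
send_rows([
  [[0,0,0,0,-1],[0,0,0,0,-1],[0,0,0,0,-1],[0,0,0,0,-1],[0,0,0,0,-1],[0,0,0,0,-1],[0,0,0,0,-1],[0,0,0.5,0,-1],[0,0,0.9,0,-1],[0,0,0.9,0,-1],[0,0,0.9,0,-1],[0,0,0.8,0,-1]],
])

```text
time_s: 9.4
position: [0.5739, 0.1842, 0.227]
tcp_rot: [[-0.105, 0.994, 0.001], [0.994, 0.105, 0.0], [0.0, 0.001, -1.0]]
force: [1.2, 0.8, -0.5]
opening: 0.995
```

Emit:
send_rows([
  [[-0.233,-0.554,0,-0.982,-1],[-0.233,-0.554,0,-0.982,-1],[-0.233,-0.554,0,-0.982,-1],[-0.233,-0.554,0,-0.982,-1],[-0.233,-0.554,0,-0.982,-1],[-0.233,-0.554,0,-0.982,-1],[-0.233,-0.554,0,-0.982,-1],[-0.233,-0.554,0,-0.982,-1],[-0.233,-0.554,0,-0.982,-1],[-0.233,-0.554,0,-0.982,-1],[-0.233,-0.554,0,-0.982,-1],[-0.233,-0.554,0,-0.982,-1],[-0.233,-0.554,0,-0.982,-1],[-0.233,-0.554,0,-0.982,-1],[-0.233,-0.554,0,-0.982,-1],[-0.233,-0.554,0,-0.982,-1],[0,0,0,0,-1],[0,0,0,0,-1]],
])

```text
time_s: 11.2
position: [0.4619, -0.0818, 0.2257]
tcp_rot: [[0.994, 0.105, 0.0], [0.105, -0.994, 0.0], [0.0, -0.0, -1.0]]
force: [0.5, 0.8, 0.4]
opening: 0.999
```

Run:
```python
from h import *
s=bot.read_state(); print(s["time_s"],s["position"],s["tcp_rot"][:2,0],s["joint_positions"].round(1),s["force"])
d=wristcap(); cv2.imwrite("pics/w4.png",cv2.resize(d["img"],(800,600),interpolation=cv2.INTER_CUBIC)); np.save("w4pose.npy",d["pose"])
d=imaging.capture("scene"); a=d["img"][120:290,180:420]; cv2.imwrite('pics/s4.png',cv2.resize(a,(795,563),interpolation=cv2.INTER_CUBIC))
```

```text
11.2 [ 0.46190727 -0.08177176  0.22566639] [0.9944939  0.10479392] [-23.7  19.5 104.7   0.   55.8  60.2] [0.48285227 0.77781847 0.39837621]
```

View pics/w4.png

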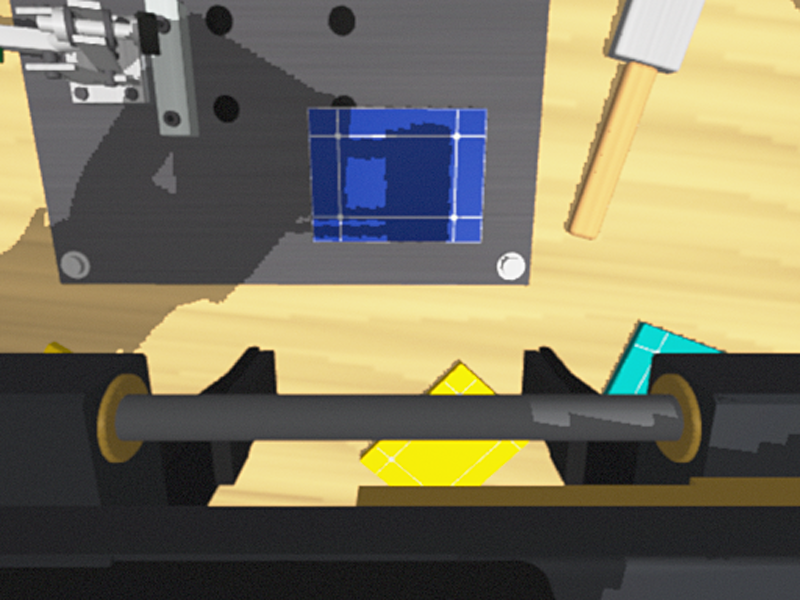

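View pics/s4.png

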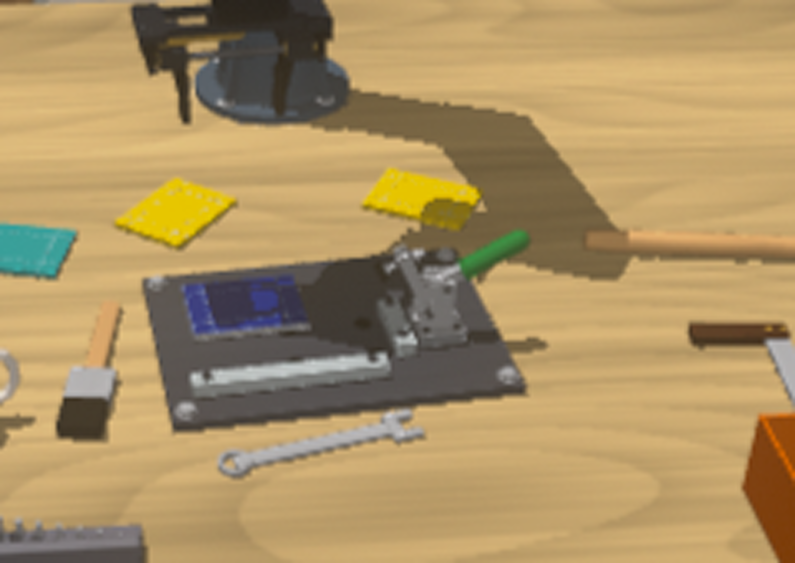

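Emit:
send_rows([
  [[0,0,-0.92,0,-1],[0,0,-0.92,0,-1],[0,0,-0.92,0,-1],[0,0,-0.92,0,-1],[0,0,-0.92,0,-1],[0,0,-0.92,0,-1],[0,0,-0.9,0,-1],[0,0,0,0,-1],[0,0,0,0,-1]],
])

```text
time_s: 12.2
position: [0.462, -0.081, 0.0323]
tcp_rot: [[0.994, 0.106, -0.001], [0.106, -0.994, 0.001], [-0.001, -0.001, -1.0]]
force: [0.2, 0.9, -0.4]
opening: 1.0
```

Emit:
send_rows([
  [[0.2155,0.0228,0,0,-1],[0.2155,0.0228,0,0,-1],[0.2155,0.0228,0,0,-1],[0.2155,0.0228,0,0,-1],[0.2155,0.0228,0,0,-1],[0.2155,0.0228,0,0,-1],[0.2155,0.0228,0,0,-1],[0.2155,0.0228,0,0,-1],[0.2155,0.0228,0,0,-1],[0.2155,0.0228,0,0,-1],[0.0995,0.0105,0,0,-1],[0.0995,0.0105,0,0,-1],[0.0995,0.0105,0,0,-1],[0.0995,0.0105,0,0,-1],[0,0,0,0,-1]],
])

```text
time_s: 13.7
position: [0.5388, -0.0736, 0.033]
tcp_rot: [[0.995, 0.104, 0.0], [0.104, -0.995, 0.0], [0.0, 0.0, -1.0]]
force: [-4.2, -0.1, 2.1]
opening: 0.997
```

Run:
```python
from h import *
s=bot.read_state(); print(s["time_s"],s["position"],s["force"])
d=wristcap(); cv2.imwrite("pics/w5.png",cv2.resize(d["img"],(800,600),interpolation=cv2.INTER_CUBIC)); np.save("w5pose.npy",d["pose"])
d=imaging.capture("scene"); a=d["img"][120:290,180:420]; cv2.imwrite('pics/s5.png',cv2.resize(a,(795,563),interpolation=cv2.INTER_CUBIC))
```

```text
13.7 [ 0.53884592 -0.07358855  0.03300616] [-4.16334558 -0.12880011  2.10264485]
```

View pics/w5.png

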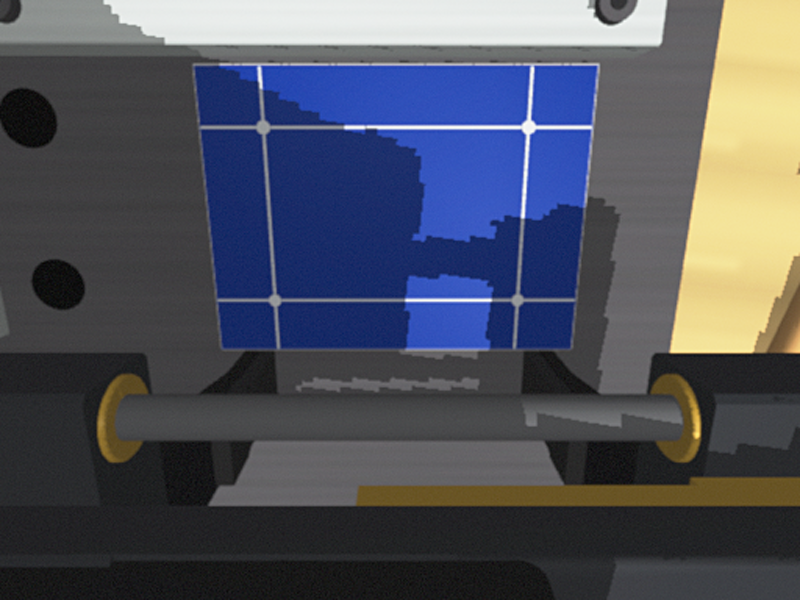

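View pics/s5.png

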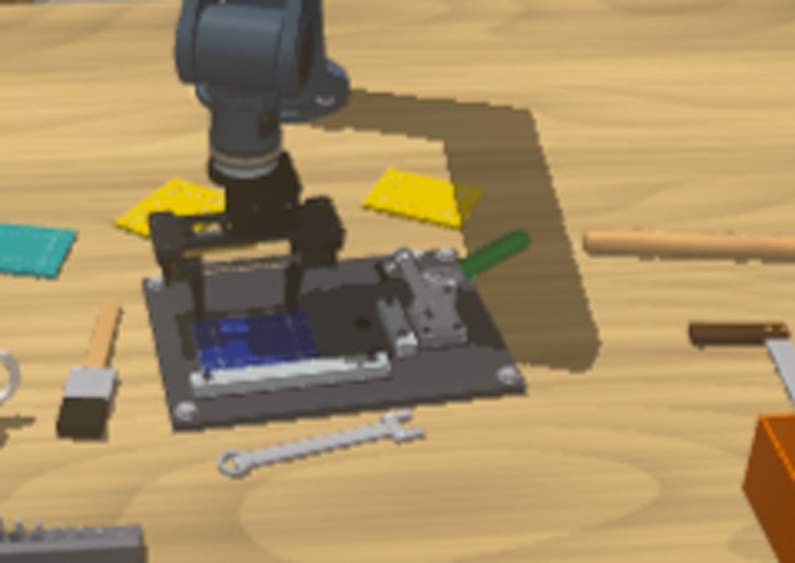

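Emit:
send_rows([
  [[0.066,0.007,0,0,-1],[0.066,0.007,0,0,-1],[0.066,0.007,0,0,-1],[0,0,0,0,-1]],
])

```text
time_s: 14.2
position: [0.5419, -0.073, 0.0329]
tcp_rot: [[0.995, 0.105, -0.006], [0.105, -0.995, 0.001], [-0.006, -0.001, -1.0]]
force: [-8.3, -2.7, 6.2]
opening: 1.001
```

Run:
```python
from h import *
d=wristcap(); p=lambda q,z:bp(d,np.array([q])*.64,z)[0,:2]
i=d["img"]; cv2.imwrite("pics/w6.png",cv2.resize(i,(800,600),interpolation=cv2.INTER_CUBIC))
R=np.array([[.9945,-.105],[.105,.9945]]);t=np.array([.591,.0097])
B=blue(i); ys,xs=np.nonzero(B); P=bp(d,np.c_[xs,ys],.020); r=rect(P); print(r,((np.array(r[0])/1e3-t)@R*1e3))
```

```text
((597.3994140625, -66.14527130126953), (88.24285125732422, 118.3647689819336), 5.9772868156433105) [ -1.5995362  -76.10006079]
```

View pics/w6.png

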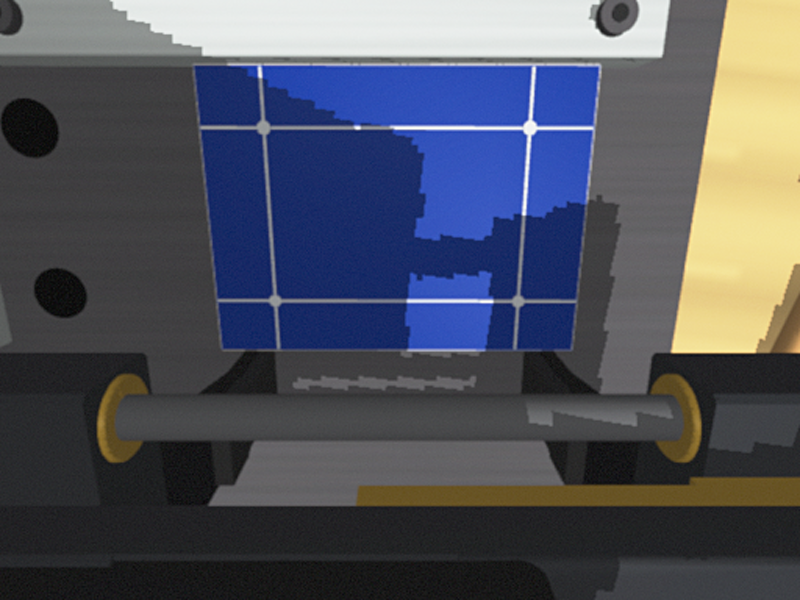

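Emit:
send_rows([
  [[0.066,0.007,0,0,-1],[0.066,0.007,0,0,-1],[0.066,0.007,0,0,-1],[0,0,0,0,-1],[0,0,0,0,-1]],
])

```text
time_s: 14.75
position: [0.5424, -0.0726, 0.0328]
tcp_rot: [[0.994, 0.105, -0.017], [0.105, -0.994, 0.002], [-0.017, -0.003, -1.0]]
force: [-17.8, -8.3, 12.6]
opening: 1.0
```

Run:
```python
from h import *
s=bot.read_state(); print(s["position"],s["force"])
d=wristcap()
i=d["img"]; cv2.imwrite("pics/w7.png",cv2.resize(i,(800,600),interpolation=cv2.INTER_CUBIC))
R=np.array([[.9945,-.105],[.105,.9945]]);t=np.array([.591,.0097])
B=blue(i); ys,xs=np.nonzero(B); P=bp(d,np.c_[xs,ys],.020); r=rect(P); print(r,((np.array(r[0])/1e3-t)@R*1e3))
```

```text
[ 0.5424192  -0.07262152  0.0327566 ] [-17.77442113  -8.29350829  12.60053139]
((597.3151245117188, -66.0999755859375), (88.63274383544922, 118.33130645751953), 5.8787078857421875) [ -1.67860611 -76.04616379]
```

View pics/w7.png

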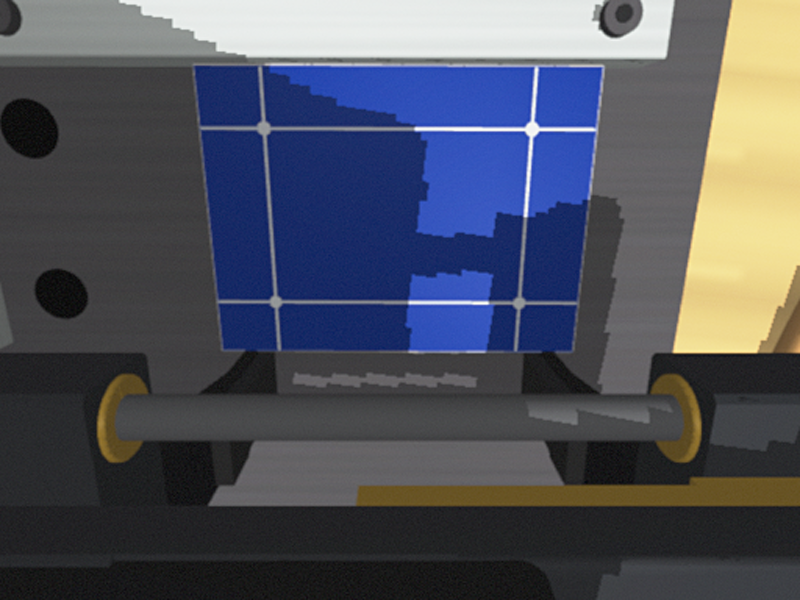

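Emit:
send_rows([
  [[-0.33,-0.035,0,0,-0.5],[-0.33,-0.035,0,0,0],[-0.1,-0.01,0.9,0,0.05],[0,0,0.9,0,0.08],[0,0,0.9,0.98,0.08],[0.15,-0.15,0,0.98,0.08],[0.15,-0.15,0,0.98,0.08],[0.15,-0.15,0,0.98,0.08],[0.15,-0.15,0,0.98,0.08],[0.15,-0.15,0,0.98,0.08],[0.15,-0.15,0,0.98,0.08],[0.15,-0.15,0,0.98,0.08],[0.15,-0.15,0,0.98,0.08],[0.15,-0.15,0,0.98,0.08],[0.15,-0.15,0,0.98,0.08],[0.15,-0.15,0,0.98,0.08],[0.15,-0.15,0,0.98,0.08],[0.15,-0.15,0,0.98,0.08],[0.15,-0.15,0,0.98,0.08],[0.15,-0.15,0,0.98,0.08]],
])

```text
time_s: 16.8
position: [0.5969, -0.1429, 0.1142]
tcp_rot: [[-0.106, 0.994, 0.004], [0.994, 0.106, -0.001], [-0.002, 0.004, -1.0]]
force: [0.3, 0.5, 1.1]
opening: 0.46
```

Emit:
send_rows([
  [[0.17,-0.18,0,0,0.08],[0,0,0,0,0.08],[0,0,0,0,0.08]],
])

```text
time_s: 17.1
position: [0.6005, -0.1478, 0.1139]
tcp_rot: [[-0.1, 0.995, 0.001], [0.995, 0.1, -0.0], [-0.0, 0.001, -1.0]]
force: [-0.0, -0.4, -0.1]
opening: 0.459
```

Run:
```python
from h import *
s=bot.read_state(); print(s["time_s"],s["position"],s["force"])
d=wristcap()
i=d["img"]; cv2.imwrite("pics/w8.png",cv2.resize(i,(800,600),interpolation=cv2.INTER_CUBIC))
R=np.array([[.9945,-.105],[.105,.9945]]);t=np.array([.591,.0097])
B=blue(i); ys,xs=np.nonzero(B); P=bp(d,np.c_[xs,ys],.020); r=rect(P); print(r,((np.array(r[0])/1e3-t)@R*1e3))
```

```text
17.1 [ 0.60052968 -0.14777865  0.11394283] [-0.01400364 -0.36784511 -0.08066376]
((597.476318359375, -66.04312133789062), (87.98819732666016, 117.82382202148438), 5.746304988861084) [ -1.51232913 -76.0065476 ]
```

View pics/w8.png

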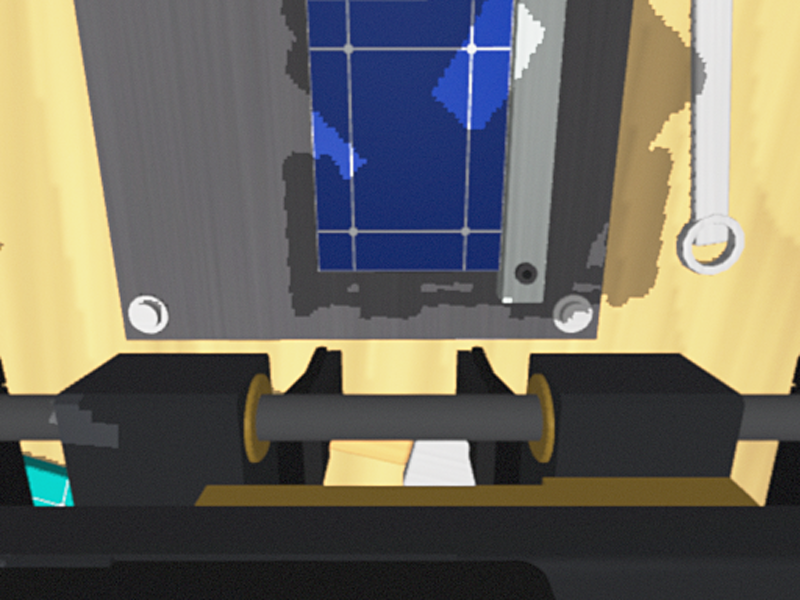

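Emit:
send_rows([
  [[0,0,-0.9,0.05,0.08],[0,0,-0.9,0,0.08],[0,0,-0.9,0,0.08],[0,0,0,0,0.08],[0,0,0,0,0.08]],
])

```text
time_s: 17.65
position: [0.5998, -0.1473, 0.0325]
tcp_rot: [[-0.106, 0.994, -0.001], [0.994, 0.106, 0.001], [0.001, -0.001, -1.0]]
force: [-0.0, -0.2, -0.0]
opening: 0.464
```

Emit:
send_rows([
  [[-0.0228,0.2155,0,0,0.08],[-0.0228,0.2155,0,0,0.08],[-0.0228,0.2155,0,0,0.08],[-0.0228,0.2155,0,0,0.08],[-0.0228,0.2155,0,0,0.08],[-0.0228,0.2155,0,0,0.08],[-0.0228,0.2155,0,0,0.08],[-0.0228,0.2155,0,0,0.08],[-0.0228,0.2155,0,0,0.08],[-0.0228,0.2155,0,0,0.08],[-0.0105,0.0995,0,0,0.08],[-0.0105,0.0995,0,0,0.08],[-0.0105,0.0995,0,0,0.08],[0,0,0,0,0.08]],
])

```text
time_s: 19.05
position: [0.5927, -0.0738, 0.0332]
tcp_rot: [[-0.107, 0.994, 0.001], [0.994, 0.107, 0.0], [-0.0, 0.001, -1.0]]
force: [0.6, -2.4, 1.9]
opening: 0.46
```

Run:
```python
from h import *
s=bot.read_state(); print(s["time_s"],s["position"],s["force"])
d=wristcap()
i=d["img"]; cv2.imwrite("pics/w9.png",cv2.resize(i,(800,600),interpolation=cv2.INTER_CUBIC))
R=np.array([[.9945,-.105],[.105,.9945]]);t=np.array([.591,.0097])
print("tool rel",(s["position"][:2]-t)@R*1e3)
```

```text
19.05 [ 0.59270126 -0.07376461  0.03319193] [ 0.63774573 -2.43463211  1.86177243]
tool rel [ -7.07188402 -83.18418309]
```

View pics/w9.png

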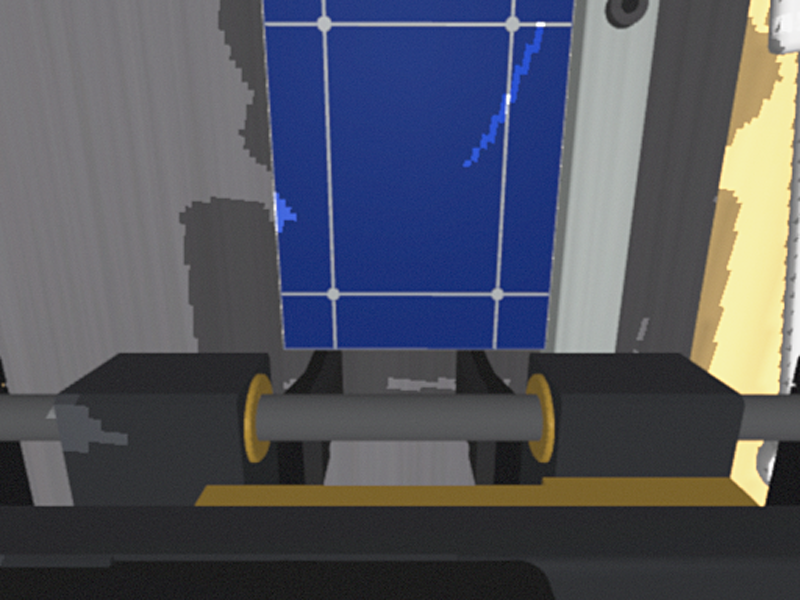

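Emit:
send_rows([
  [[-0.0105,0.0995,0,0,0.08],[-0.0105,0.0995,0,0,0.08],[-0.007,0.066,0,0,0.08],[-0.007,0.066,0,0,0.08],[-0.007,0.066,0,0,0.08],[0,0,0,0,0.08],[0,0,0,0,0.08]],
])

```text
time_s: 19.8
position: [0.5911, -0.0618, 0.0329]
tcp_rot: [[-0.106, 0.994, -0.0], [0.994, 0.106, 0.001], [0.0, 0.0, -1.0]]
force: [1.0, -2.8, 2.6]
opening: 0.458
```

Emit:
send_rows([
  [[-0.007,0.066,0,0,0.08],[-0.007,0.066,0,0,0.08],[0,0,0,0,0.08]],
])

```text
time_s: 20.1
position: [0.5912, -0.0612, 0.033]
tcp_rot: [[-0.109, 0.994, 0.001], [0.994, 0.109, -0.005], [-0.005, 0.0, -1.0]]
force: [-0.7, -14.3, 1.0]
opening: 0.463
```

Emit:
send_rows([
  [[-0.007,0.066,0,0,0.08],[-0.003,0.033,0,0,0.08],[0,0,0,0,0.08]],
])

```text
time_s: 20.4
position: [0.5912, -0.0608, 0.033]
tcp_rot: [[-0.11, 0.994, 0.002], [0.994, 0.11, -0.008], [-0.008, 0.001, -1.0]]
force: [-1.2, -20.3, 0.5]
opening: 0.46
```

Emit:
send_rows([
  [[0.03,-0.3,0,0,0.08],[0.03,-0.3,0,0,0.08],[0,0,0.9,0,0.08],[0,0,0.9,0,0.08],[0,0,0.9,0,0.08],[0,0,0.9,0,0.08],[0,0,0.9,0,0.08],[0,0,0,0,0.08],[0,0,0,0,0.08]],
])

```text
time_s: 21.3
position: [0.5915, -0.0723, 0.1677]
tcp_rot: [[-0.107, 0.994, -0.001], [0.994, 0.107, 0.001], [0.001, -0.001, -1.0]]
force: [-0.2, 0.0, -0.3]
opening: 0.459
```

Run:
```python
from h import *
s=bot.read_state(); print(s["time_s"],s["position"],s["force"])
d=wristcap(); np.save("w10pose.npy",d["pose"])
i=d["img"]; cv2.imwrite("pics/w10.png",i); cv2.imwrite("pics/w10b.png",cv2.resize(i,(800,600),interpolation=cv2.INTER_CUBIC))
cv2.imwrite("pics/w10c.png",cv2.resize(i[0:200,150:400],(750,600),interpolation=cv2.INTER_CUBIC))
```

```text
21.3 [ 0.59146716 -0.07228476  0.16774253] [-0.17837855  0.03542094 -0.29308455]
```

View pics/w10b.png

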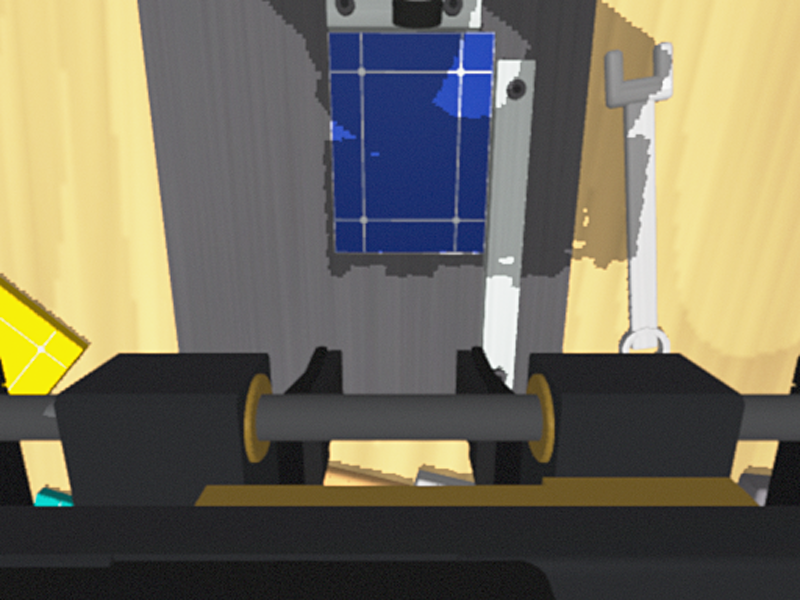

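View pics/w10c.png

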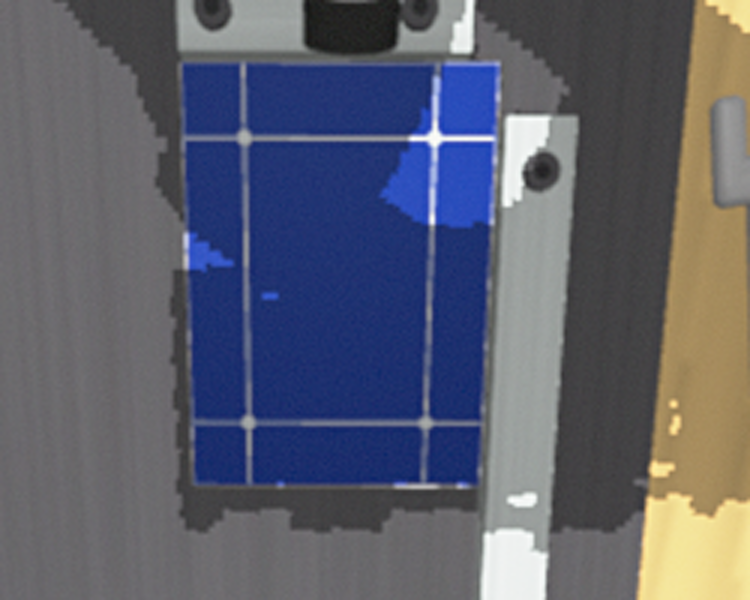

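Emit:
send_rows([
  [[-0.82,0.71,0,0,1],[-0.82,0.71,0,0,1],[-0.82,0.71,0,0,1],[0,0,-0.9,0,1],[0,0,-0.9,0,1],[0,0,-0.9,0,1],[0,0,-0.9,0,1],[0,0,-0.9,0,1],[0,0,0,0,1],[0,0,0,0,1]],
])

```text
time_s: 22.35
position: [0.5167, -0.0088, 0.0311]
tcp_rot: [[-0.106, 0.994, -0.005], [0.994, 0.106, 0.001], [0.002, -0.004, -1.0]]
force: [0.7, 1.0, 0.2]
opening: 0.007
```

Emit:
send_rows([
  [[0.0995,0.0105,0,0,1],[0.0995,0.0105,0,0,1],[0.0995,0.0105,0,0,1],[0,0,0,0,1]],
])

```text
time_s: 22.75
position: [0.5282, -0.0084, 0.0331]
tcp_rot: [[-0.107, 0.994, 0.001], [0.994, 0.107, -0.0], [-0.0, 0.001, -1.0]]
force: [-0.2, -0.6, -0.1]
opening: 0.004
```

Emit:
send_rows([
  [[0.066,0.007,0,0,1],[0.066,0.007,0,0,1],[0.066,0.007,0,0,1],[0,0,0,0,1]],
])

```text
time_s: 23.15
position: [0.5338, -0.0078, 0.0331]
tcp_rot: [[-0.107, 0.994, 0.001], [0.994, 0.107, -0.0], [-0.0, 0.001, -1.0]]
force: [-0.8, 0.5, -0.1]
opening: 0.007
```

Emit:
send_rows([
  [[0.066,0.007,0,0,1],[0.066,0.007,0,0,1],[0,0,0,0,1]],
])

```text
time_s: 23.45
position: [0.5365, -0.0073, 0.0328]
tcp_rot: [[-0.107, 0.994, -0.002], [0.994, 0.107, 0.0], [0.0, -0.002, -1.0]]
force: [-2.3, -1.0, 0.8]
opening: 0.003
```

Emit:
send_rows([
  [[0.066,0.007,0,0,1],[0,0,0,0,1]],
])

```text
time_s: 23.65
position: [0.5369, -0.0071, 0.0328]
tcp_rot: [[-0.107, 0.994, -0.005], [0.994, 0.107, 0.0], [0.001, -0.005, -1.0]]
force: [-5.2, -2.7, 3.6]
opening: 0.005
```

Emit:
send_rows([
  [[0.066,0.007,0,0,1],[0,0,0,0,1]],
])

```text
time_s: 23.85
position: [0.537, -0.0069, 0.0326]
tcp_rot: [[-0.108, 0.994, -0.009], [0.994, 0.108, 0.001], [0.002, -0.009, -1.0]]
force: [-7.4, -3.3, 5.0]
opening: 0.003
```

Emit:
send_rows([
  [[0.066,0.007,0,0,1],[0.066,0.007,0,0,1],[0,0,0,0,1],[0,0,0,0,1]],
])

```text
time_s: 24.25
position: [0.5372, -0.0064, 0.0324]
tcp_rot: [[-0.108, 0.994, -0.017], [0.994, 0.108, 0.001], [0.003, -0.017, -1.0]]
force: [-12.8, -6.9, 8.2]
opening: 0.007
```

Emit:
send_rows([
  [[-0.33,-0.035,0,0,1],[-0.33,-0.035,0,0,1],[-0.33,-0.035,0.3,0,1],[0,0,0.9,0,1],[0,0,0.9,0,1],[0,0,0.9,0,1],[0,0,0.9,0,1],[0.5,-0.7,0.9,0,1],[0.5,-0.7,0.6,0,1],[0.5,-0.7,0,0,1],[0,0,0,0,1],[0,0,0,0,1]],
])

```text
time_s: 25.45
position: [0.5599, -0.0726, 0.1952]
tcp_rot: [[-0.106, 0.994, -0.0], [0.994, 0.106, 0.001], [0.001, -0.0, -1.0]]
force: [-0.1, -0.2, -1.3]
opening: 0.005
```

Run:
```python
from h import *
s=bot.read_state(); print(s["time_s"],s["position"],s["force"])
d=wristcap(); np.save("w11pose.npy",d["pose"])
i=d["img"]; cv2.imwrite("pics/w11.png",i); cv2.imwrite("pics/w11b.png",cv2.resize(i,(800,600),interpolation=cv2.INTER_CUBIC))
cv2.imwrite("pics/w11c.png",cv2.resize(i[0:200,170:420],(750,600),interpolation=cv2.INTER_CUBIC))
```

```text
25.45 [ 0.55992275 -0.07262763  0.19516414] [-0.13754831 -0.15139935 -1.26210267]
```

View pics/w11b.png

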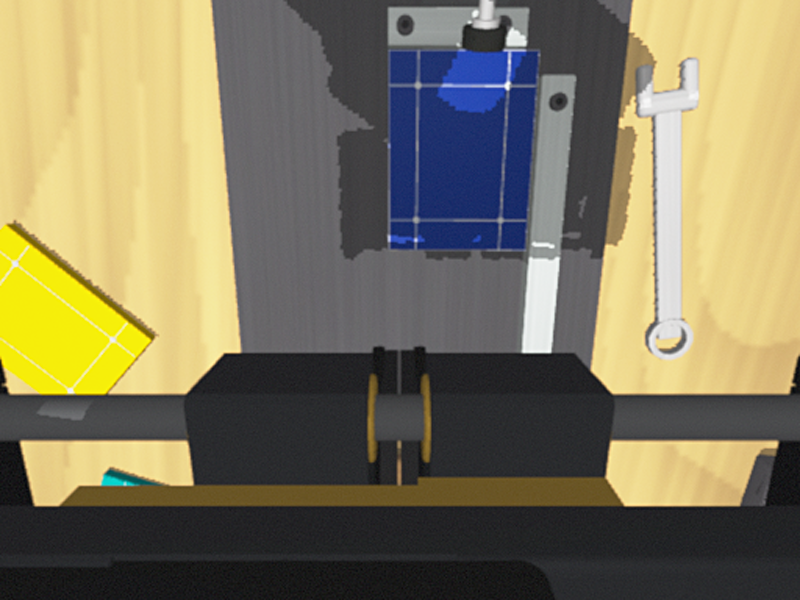

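View pics/w11c.png

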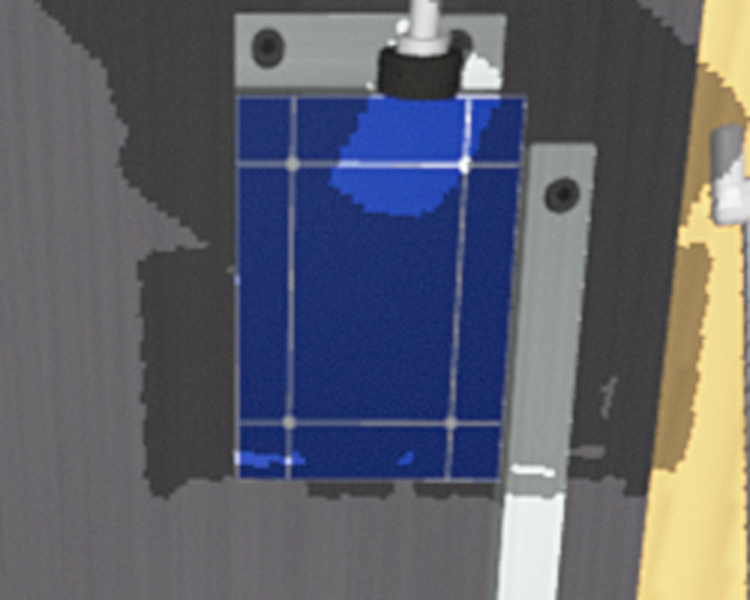

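Run:
```python
from h import *
K=np.array([[316.5743,0,255.0512],[0,316.5743,192.1592],[0,0,1]])
R=np.array([[.9945,-.105],[.105,.9945]]);t=np.array([.591,.0097])
for n,off,pl,ffar,fl in (("w10",150,[[181,62],[500,62],[192,487],[481,487]],[[505,115],[481,555]],[[178,53],[474,53]]),("w11",170,[[236,96],[526,96],[236,480],[500,480]],[[531,145],[499,580]],[[235,88],[505,90]])):
    d=dict(pose=np.load(n+"pose.npy"),mtx=K)
    f=lambda p,z:((bp(d,np.array(p)/3+[off,0],z)[:,:2]-t)@R*1e3)
    Q=bp(d,np.array(pl)/3+[off,0],.020); a,tt,r=fit([[-.045,.06],[.045,.06],[-.045,-.06],[.045,-.06]],Q)
    print(n,np.degrees(a),(tt-t)@R*1e3,(r*1e3).round(1).tolist(),"far",f(ffar,.028).round(1).tolist(),"left",f(fl,.028).round(1).tolist())
```

```text
w10 5.993180176622644 [-1.22471688 -0.53813698] [[0.6, -0.2], [-0.4, -0.1], [-0.1, 0.0], [-0.0, 0.2]] far [[44.0, 44.4], [43.3, -80.2]] left [[-45.3, 59.6], [34.8, 59.7]]
w11 5.953165461090145 [-0.67163783 -0.35838996] [[0.5, -0.5], [-0.3, -0.4], [-0.0, 0.4], [-0.2, 0.5]] far [[44.5, 44.0], [44.0, -93.0]] left [[-45.3, 59.7], [35.6, 59.2]]
```

Emit:
send_rows([
  [[0.04,0,0.6,0,-1],[0.04,0.8,0.6,0,-1],[0.04,0.86,0,0,-1],[0.04,0.86,0,0,-1],[0.04,0.86,0,0,-1],[0.04,0.86,0,0,-1],[0.04,0.86,0,0,-1],[0.04,0.86,0,0,-1],[0.04,0.86,0,0,-1],[0.04,0.86,0,0,-1],[0,0.86,0,0,-1],[0,0,0,0,-1],[0,0,0,0,-1]],
])

```text
time_s: 26.8
position: [0.5709, 0.1844, 0.2304]
tcp_rot: [[-0.109, 0.994, -0.002], [0.994, 0.109, -0.001], [-0.0, -0.002, -1.0]]
force: [0.1, -0.2, -0.2]
opening: 0.99
```

Run:
```python
from h import *
s=bot.read_state(); print(s["time_s"],s["position"],s["opening"])
d=imaging.capture("scene"); a=d["img"][120:290,180:420]; cv2.imwrite('pics/s12.png',cv2.resize(a,(795,563),interpolation=cv2.INTER_CUBIC))
print([(r["conf"],r["at"]) for r in mark_of("scene","grip")])
```

```text
26.8 [0.57093858 0.18435753 0.23037706] 0.990027793546357
[(0.76, [0.5692, 0.1844, 0.1085]), (0.38, [0.5763, 0.0679, 0.0123]), (0.33, [0.5776, 0.1218, 0.0755])]
```

View pics/s12.png

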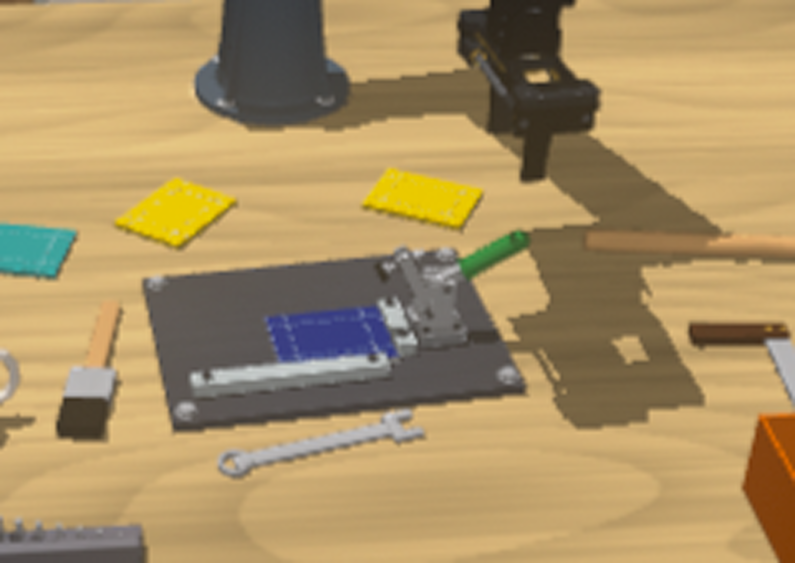

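Emit:
send_rows([
  [[0.02,0,-0.83,0,-1],[0.02,0,-0.83,0,-1],[0,0,-0.83,0,-1],[0,0,-0.83,0,-1],[0,0,-0.83,0,-1],[0,0,0,0,1],[0,0,0,0,1],[0,0,0,0,1],[0,0,0,0,1],[0,0,0,0,1],[0,0,0,0,1],[0,0,0,0,1],[0,0,0,0,1],[0,0,0,0,1],[0,0,0,0,1],[0,0,0,0,1]],
])

```text
time_s: 28.5
position: [0.5719, 0.1835, 0.1061]
tcp_rot: [[-0.107, 0.994, -0.004], [0.994, 0.107, -0.0], [0.0, -0.004, -1.0]]
force: [-4.2, 0.8, 2.5]
opening: 0.241
```

Emit:
send_rows([
  [[0.006,-0.058,0.1,0,1],[0.006,-0.058,0.1,0,1],[0.011,-0.104,0.14,0,1],[0.011,-0.104,0.14,0,1],[0.013,-0.124,0.122,0,1],[0.013,-0.124,0.122,0,1],[0.015,-0.141,0.103,0,1],[0.015,-0.141,0.103,0,1],[0.016,-0.154,0.08,0,1],[0.016,-0.154,0.08,0,1],[0.018,-0.166,0.055,0,1],[0.018,-0.166,0.055,0,1],[0,0,0,0,1]],
])

```text
time_s: 29.8
position: [0.5766, 0.138, 0.1416]
tcp_rot: [[-0.106, 0.994, -0.005], [0.994, 0.106, -0.0], [0.0, -0.005, -1.0]]
force: [-5.7, 0.5, -5.3]
opening: 0.245
```

Run:
```python
from h import *
s=bot.read_state(); print(s["time_s"],s["position"],s["opening"])
d=imaging.capture("scene"); a=d["img"][120:290,180:420]; cv2.imwrite('pics/s13.png',cv2.resize(a,(795,563),interpolation=cv2.INTER_CUBIC))
```

```text
29.8 [0.57655908 0.13796963 0.14156816] 0.24541308727625083
```

View pics/s13.png

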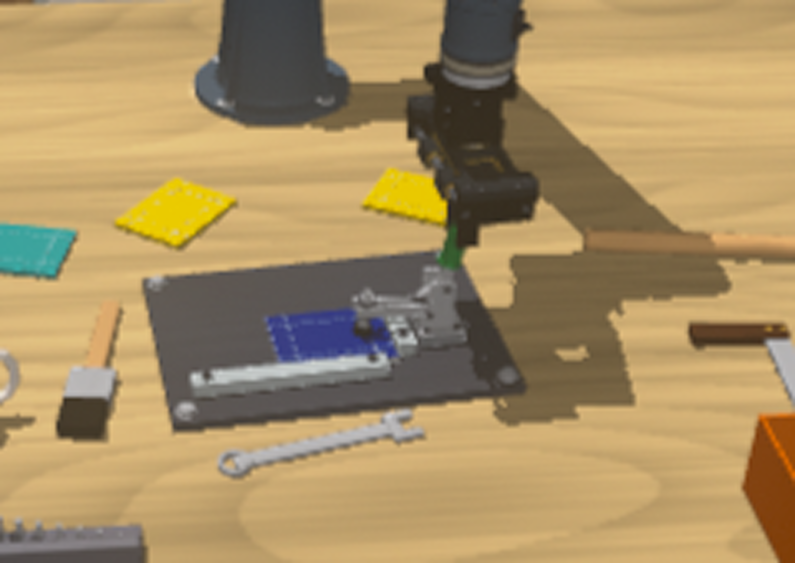

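Emit:
send_rows([
  [[0.007,-0.066,0.012,0,1],[0.007,-0.066,0.012,0,1],[0.007,-0.066,0.01,0,1],[0.007,-0.066,0.01,0,1],[0.007,-0.066,0.005,0,1],[0.007,-0.066,0.005,0,1],[0.007,-0.066,0,0,1],[0,0,0,0,1]],
])

```text
time_s: 30.65
position: [0.5778, 0.1258, 0.1436]
tcp_rot: [[-0.106, 0.994, -0.005], [0.994, 0.106, 0.002], [0.003, -0.004, -1.0]]
force: [-6.5, 4.1, -3.7]
opening: 0.244
```

Emit:
send_rows([
  [[0.007,-0.066,0,0,1],[0.007,-0.066,0,0,1],[0.007,-0.066,0,0,1],[0,0,0,0,1],[0,0,0,0,1]],
])

```text
time_s: 31.15
position: [0.5783, 0.121, 0.1437]
tcp_rot: [[-0.105, 0.994, -0.005], [0.994, 0.106, 0.004], [0.005, -0.004, -1.0]]
force: [-6.0, 7.9, -2.6]
opening: 0.241
```

Emit:
send_rows([
  [[0.007,-0.066,0,0,1],[0.007,-0.066,0,0,1],[0,0,0,0,1]],
])

```text
time_s: 31.45
position: [0.5783, 0.1208, 0.1437]
tcp_rot: [[-0.103, 0.995, -0.005], [0.995, 0.103, 0.011], [0.011, -0.004, -1.0]]
force: [-6.1, 18.9, -3.1]
opening: 0.247
```

Emit:
send_rows([
  [[0.007,-0.066,0,0,1],[0.007,-0.066,0,0,1],[0,0,0,0,1]],
])

```text
time_s: 31.75
position: [0.5783, 0.1204, 0.1437]
tcp_rot: [[-0.102, 0.995, -0.005], [0.995, 0.102, 0.017], [0.018, -0.003, -1.0]]
force: [-7.7, 28.5, -3.8]
opening: 0.242
```

Emit:
send_rows([
  [[-0.007,0.066,0,0,1],[-0.007,0.066,0,0,1],[0,0,0,0,-1],[0,0,0,0,-1],[0,0,0,0,-1],[0,0,0,0,-1],[0,0,0,0,-1],[0,0,0,0,-1],[0,0,0,0,-1],[0,0,0,0,-1],[0,0,0,0,-1],[0,0,0.6,0,-1],[0,0,0.9,0,-1],[0,0,0.9,0,-1],[0,0,0.9,0,-1],[0,0,0.9,0,-1],[0,-0.5,0,0,-1],[0,-0.5,0,0,-1],[0,0,0,0,-1],[0,0,0,0,-1]],
])

```text
time_s: 33.75
position: [0.5801, 0.0842, 0.2685]
tcp_rot: [[-0.105, 0.994, -0.003], [0.994, 0.105, 0.001], [0.001, -0.003, -1.0]]
force: [-0.6, -0.5, -0.0]
opening: 1.0
```

Run:
```python
from h import *
s=bot.read_state(); print(s["time_s"],s["position"],s["force"])
d=wristcap(); np.save("w14pose.npy",d["pose"])
i=d["img"]; cv2.imwrite("pics/w14.png",i); cv2.imwrite("pics/w14c.png",cv2.resize(i[50:300,130:400],(648,600),interpolation=cv2.INTER_CUBIC))
print([(r["conf"],r["at"]) for r in mark_of("wrist","grip")],[(r["conf"],r["at"]) for r in mark_of("wrist","clamp_foot")])
d=imaging.capture("scene"); a=d["img"][120:290,180:420]; cv2.imwrite('pics/s14.png',cv2.resize(a,(795,563),interpolation=cv2.INTER_CUBIC))
print([(r["conf"],r["at"]) for r in mark_of("scene","grip")],[(r["conf"],r["at"]) for r in mark_of("scene","clamp_foot")])
```

```text
33.75 [0.58006315 0.08417769 0.26845498] [-0.56165463 -0.47610483 -0.00533568]
[(0.77, [0.5816, 0.1234, 0.1453])] [(0.55, [0.5894, 0.0455, 0.0518])]
[(0.75, [0.5592, -0.4951, -0.0012]), (0.58, [0.5756, 0.1219, 0.1456])] [(0.38, [0.5849, 0.0417, 0.0508])]
```

View pics/w14c.png

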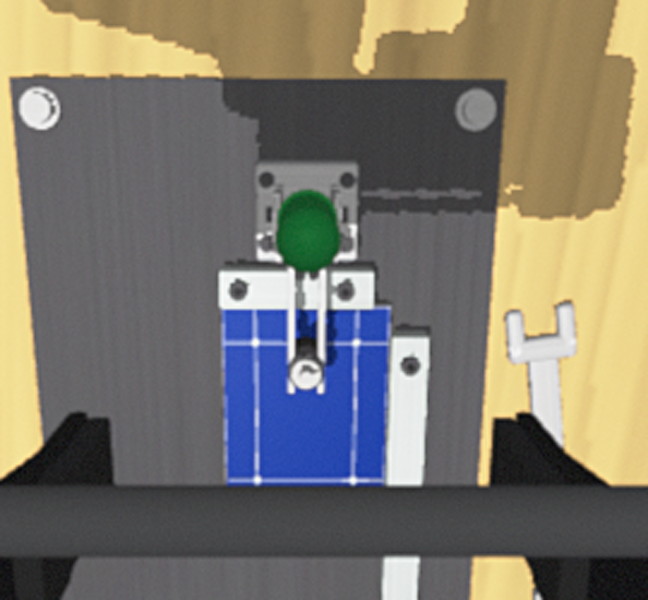

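View pics/s14.png

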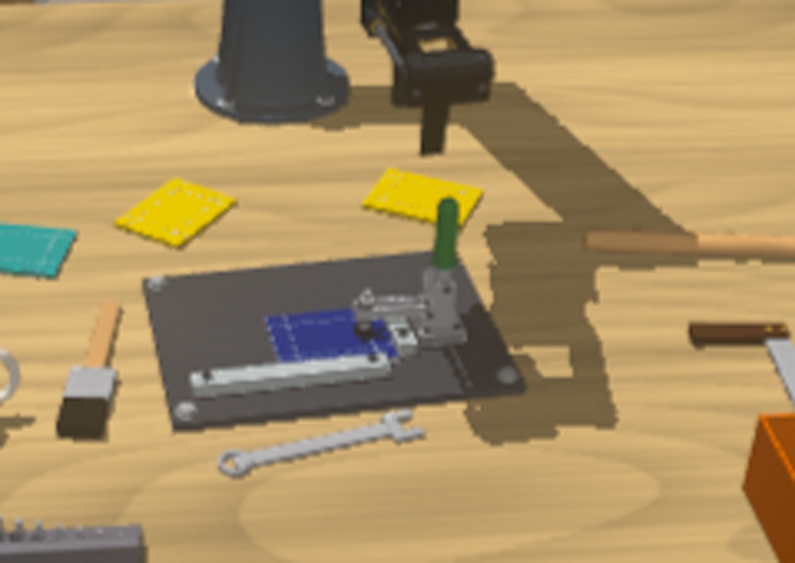

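Run:
```python
from h import *
a=cv2.imread('pics/s12.png');b=cv2.imread('pics/s14.png')
m=[]
for i in(a,b):
    B=blue(i)[:, :345]; ys,xs=np.nonzero(B); m.append((len(xs),np.percentile(xs,[0.5,50]).tolist(),np.percentile(ys,[.5,50,99.5]).tolist()))
print(m)
K=np.array([[316.5743,0,255.0512],[0,316.5743,192.1592],[0,0,1]])
R=np.array([[.9945,-.105],[.105,.9945]]);t=np.array([.591,.0097])
d=dict(pose=np.load("w14pose.npy"),mtx=K)
f=lambda p,z:((bp(d,np.array(p)/2.4+[130,50],z)[:,:2]-t)@R*1e3).round(1).tolist()
print("plate",f([[222,308],[390,306],[385,484],[228,484]],.02),"far",f([[392,332],[386,486]],.028),"left",f([[219,308],[375,308]],.028))
d=imaging.capture("wrist");s=bot.read_state()
g=masks_of("wrist","clamp_handle"); print(len(g))
```

```text
[(2418, [272.0, 313.0], [312.0, 335.0, 357.0]), (2483, [271.0, 313.0], [312.0, 335.0, 357.0])]
plate [[-44.9, 58.3], [44.2, 59.4], [44.5, -43.7], [-44.4, -43.7]] far [[44.7, 47.2], [44.1, -41.0]] left [[-45.6, 60.1], [35.5, 60.1]]
2
```

```bash
python3 -c "
from rig import bot
print(bot.hand_in())"
```

```text
the job is handed in; nothing more can be done
None
```

The blue plate is seated in the corner of the jig, the clamp is shut on it, and I've handed the job in. No verdict came back.

**What I did:**
- I pinched the green handle and swung it back to about 1.1 rad.
- I slid the plate against the far fence, which stopped at about 18 N, then along it to the left fence, which stopped at about 20 N.
- I gave it one more nudge toward the far fence. The handle then went back upright until it hit its stop, reaching 28 N with almost no further movement.
- I released it and moved clear. The clock read about 34 s of the 64 s allowed.

**What the last checks showed:**
- **Plate position:** with the clamp shut, measured edges are within about 0.5 mm of the far fence and about 1–2 mm of the left fence. The 2 mm is one roughly picked corner. Before clamping, both gaps were under 0.5 mm and the plate was square within about 0.1°. The scene view showed no shift of the plate on clamping.
- **Handle:** it stands upright, with the grip point over the hinge within camera accuracy. I couldn't read the joint angle directly.
- **Foot:** it is down on the plate in the pictures, but I couldn't measure its force. I am inferring the grip from the handle reaching its stop.
- **Other things on the bench:** the brush, spanner and look-alike plates looked unmoved in the pictures. I didn't measure the bystanders individually, and the close-up views I checked don't show all of them.

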